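# Prime the dosing pump from the guarded console

### The job

Prime the pump of the pasteurising rig: slide the clear guard window on the sloping console all the way open, turn the black bar-shaped switch under it clockwise to its stop and keep it there for a good second, then let go so that it springs back home. Finally slide the guard window fully shut again, and do not disturb the can, the jar and the cup standing around the console.

Things in the scene. Friction and masses are not known exactly. Their poses are not given: they have to be found in the camera images.
- console: Grey wedge console fixed on the bench, 410 mm wide (y), 237 deep (x), 172 high at the back. Origin on the bench under the panel's middle; x from low front to high back, y to its left, z up. The panel rises 27 degrees to the back, its middle 115 mm up; outward normal (-sin 27, 0, cos 27). Slim guard rails on end posts along its upper and lower edges reach 66 mm off the panel, 216 mm clear between.
- switch_grip (a point): Point on the switch's turning axis, 31 mm off the panel, where it is held; 85 mm left (console +y) of the panel's middle. Black plastic bar 70 mm long, 16 thick, standing 45 mm off the panel; a 52 mm round skirt fills the lowest 7 mm. z = outward panel normal = turning axis; x along the bar (up the slope when home), y across its thickness.
- switch (a joint): Angle of the switch, rad: 0 = home (bar up the slope), growing clockwise as seen looking down on the panel, 1.05 at the stop. A spring drives it home: 0.06 N m at home, 0.19 N m at the stop. It returns by itself as soon as it is let go.
- guard_grip (a point): Middle of the guard's handle, 88 mm off the panel: an upright aluminium bar 80 mm long (up the slope), 14 thick (along the slide), its foot 64 and top 108 mm off the panel, at the middle of the window: a clear sheet 150 mm along the slide, 55 to 60 mm off the panel. z = outward panel normal, x up the slope, y along the track to the console's left.
- guard (a joint): Travel of the guard window, m: 0 = fully shut (handle straight above the switch), growing as it slides to the console's right (its -y), 0.17 = fully open at its stop. It slides with about 1.5 N friction and stays where it is left; it may start up to 25 mm open.
- can: Bystander: loose stainless churn-shaped can, 128 mm across, 160 mm high, beside the console; origin at the centre of its underside.
- jar: Bystander: loose jar, 84 mm across, 120 mm high, beside the console on the other side; origin at the centre of its underside.
- cup: Bystander: loose steel mug, 84 mm across, 100 mm high, behind the console; origin at the centre of its underside.

How it is judged:
By the outcome, as a careful person would: the job done as asked, in the order asked, and still so for the second after the job is handed in, with the robot touching nothing.
It also fails if it takes over 62 s, if anything falls off the work surface, if the arm or the gripper's body presses on something with over 40 N, if the wrist force passes 120 N, or if a joint passes its speed limit or range.

### The arm

A 6-joint arm with a two-finger parallel gripper is mounted at the origin on the work surface. World frame = base frame: x ahead of the robot, y to its left, z up, the work surface at z = 0. Lengths are in m, angles in degrees, forces in N, time in s.
With the tool pointing down it reaches from about 0.3 to 0.75 m from the base axis. Payload 8.5 kg.
Tool frame: the origin (TCP) lies midway between the tips of the shut fingers; the grasp point (between the pads) lies behind it (grasp_offset is the z of the grasp point in the tool frame, in m); z points along the fingers, y is the direction in which the jaws open and shut (so a half turn about z gives the same grasp; the last joint's range is limited). The gripper opens to 85 mm and grips with 20 to 120 N. Pads are 22 mm wide; open, the fingers measure 114 mm over their backs; the gripper's body (76 mm by 85 mm) begins 54 mm behind the grasp point. The pads swing forward as they close: fully open they stand 13 mm farther back than shut.
Start: joints at [-12.336, 21.807, 74.336, -0, 83.858, -12.336], TCP at [0.55, 0, 0.195] pointing down, gripper open.
Joint ranges: [-178.18, 178.18], [-50.72, 133.34], [12.68, 142.11], [-81.47, 261.47], [9.98, 163.14], [-165.26, 165.26]. Speed limits (degrees/s): [136.94, 136.94, 180, 180, 180, 180].

### API

Orientations are given as a 3x3 rotation matrix whose columns are the frame's x, y, z axes.
In Python, from rig import * gives the robot as it stands.
- The arm moves only by the shell command python3 -m pendant 'ROWS' [FORCE]. ROWS is JSON, one flat list of numbers, 7 for each row, row after row: the finger opening in mm, from 0 to 85.4, then the shift along the tool's x, y, z in units of 50 mm (1.0 is 50 mm), then the turn, a rotation vector about the tool's x, y, z in units of 8 degrees (1.0 is 8 degrees). In form: [hand, dx, dy, dz, wx, wy, wz, hand, dx, dy, dz, wx, wy, wz, ...]. A call has 1 to 12 rows; each row shifts and turns the commanded pose from where the row before left it, along the tool's axes as they then stand; what a row does not reach is not made up. A row lasts 1/10 s, in which the tool goes at most 50 mm and 8.59 degrees, less where a joint would pass 70% of its speed; a pose out of reach is approached as far as the arm can. A call is refused whole if a number of a shift passes 1 or a number of a turn 1, either way. A call with a gripper value outside its range is refused whole. The fingers move at their own pace and stop on an object; FORCE is the grip in N (left out, the last holds). Time passes only in rows, so rows that do not move let the fingers close. It gives the time, the measured TCP pose, the force and the opening at its end, in the units of the state.
- observe(): the state, without advancing time (a new reading comes with each control period).
- get_image(name): name is "scene" or "side" or "wrist"; returns a dict with "frame" (480x640x3 uint8, red, green, blue), "depth" (480x640 float32, m along the optical axis (not along the pixel's ray), 0 where there is no reading), "K" (3x3 intrinsics, pixels), "k1" (the pictures are not rectified: a ray, as slopes to the right and down, at radius r is drawn at 1 + k1 r^2 times it, then the intrinsics apply), "rvec" (rotation vector, rad) and "tvec" (3), from world to camera coordinates, as OpenCV has them. Camera axes: x right, y down, z forward; pixel columns grow to the right and rows downward; lengths in m; the calibration is good to about 2 mm. A picture is of the moment at which its call begins.
- close_job(): hands the job in, once; it reports no verdict.
The state is a dict: "time_s": time; "q": joint angles; "qvel": joint speeds; "joint_efforts": joint torques, N m; "position": TCP position; "tool_rot": TCP orientation; "ft_force": force on the tool from outside, world axes, zero at the start; "wrist_torque": the same for the moment, N m; "grip_width": finger opening in m.
Only numpy, scipy, OpenCV 4.12 (cv2) and the standard library are available. Lean on these libraries where they do the work, as an engineer would, in place of code of your own. Each camera call takes 0.05 s, during which the arm holds its last target.

## Working session

There is one attempt and no reset: what is moved stays moved. The work goes in short steps, Python scripts to look and compute and a shell command to move; the robot and the scene stay as the last step left them, time stands still between calls to the robot, and variables do not carry over. Pictures are saved under pics/ and viewed, and the job is handed in when it is done.

```bash
ls; mkdir -p pics
python3 - <<'E'
from rig import *
import cv2
print(observe())
for n in ["scene","side","wrist"]:
    d=get_image(n); cv2.imwrite(f"pics/{n}0.png",d["frame"][:,:,::-1]); print(n,d["K"],d["k1"],d["rvec"],d["tvec"])
import rig; print([x for x in dir(rig) if x[0]!='_'])
E
```

```text
pics
{'time_s': 0.0, 'q': array([-1.23350181e+01,  2.18383726e+01,  7.43850252e+01,  4.63902348e-04,
        8.38584723e+01, -1.23356664e+01]), 'qvel': array([ 0.0732961 , -0.0096382 , -0.01714218,  0.08240293, -0.09129582,
       -0.03768188]), 'joint_efforts': array([-1.00240642e-03, -4.48466885e+01, -2.31285810e+01, -2.87182611e-04,
        4.73836102e-03,  1.77242771e-05]), 'position': array([5.49649360e-01, 8.40874462e-05, 1.94534754e-01]), 'tool_rot': array([[-1.02249006e-05,  9.99999028e-01, -1.39419718e-03],
       [ 9.99999951e-01,  1.06614577e-05,  3.13117263e-04],
       [ 3.13131823e-04, -1.39419391e-03, -9.99998979e-01]]), 'ft_force': array([-0.26986483,  0.36147101, -0.45676033]), 'wrist_torque': array([ 0.04867596, -0.04249756,  0.03056786]), 'grip_width': 0.08497286303046685}
scene [[451.23796602   0.         322.58641041]
 [  0.         451.23796602 238.49807845]
 [  0.           0.           1.        ]] -0.05389470675056507 [ 1.33101488  2.49920458 -0.67593096] [ 0.32864713 -0.42769455  1.42407688]
side [[483.86101059   0.         321.37968391]
 [  0.         483.86101059 244.90718915]
 [  0.           0.           1.        ]] -0.12835517877797337 [ 2.15463766 -0.10685379  0.08487743] [-0.6523454   0.16245457  1.16340386]
wrist [[332.40784358   0.         315.98264573]
 [  0.         332.40784358 235.13268682]
 [  0.           0.           1.        ]] 0.012134430638532263 [-2.80808576e+00  1.60015919e-05  2.90909226e-03] [-0.54838883 -0.04366244  0.38095574]
['MotionError', 'close_job', 'get_image', 'grasp_offset', 'observe']
```

View pics/scene0.png

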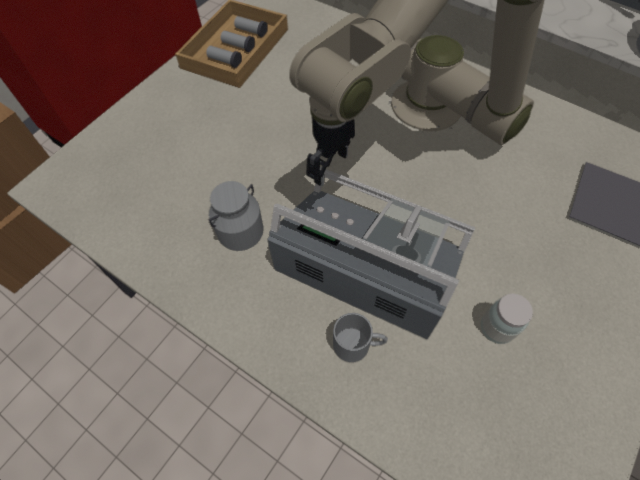

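View pics/side0.png

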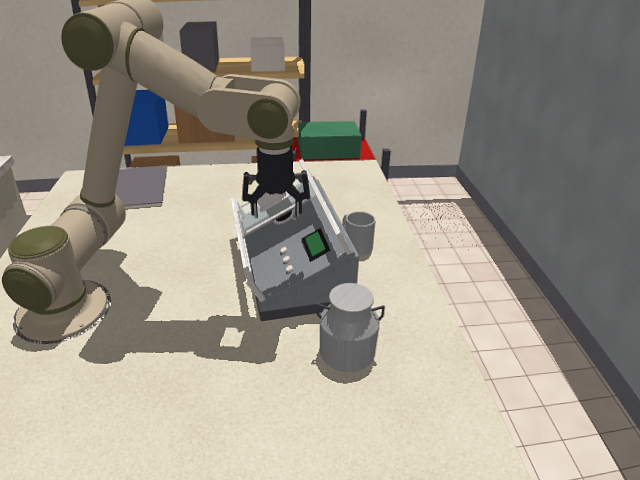

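View pics/wrist0.png

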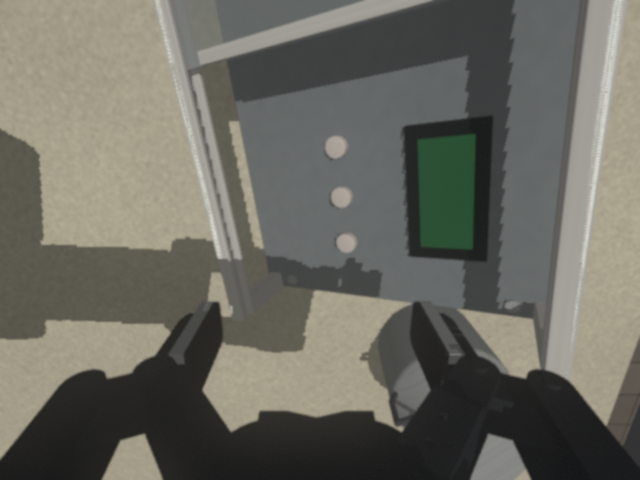

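```bash
cat > h.py <<'E'
import numpy as np, cv2
from rig import *
def rays(d,uv):
    K=d["K"]; p=(np.atleast_2d(uv).astype(float)-[K[0,2],K[1,2]])/[K[0,0],K[1,1]]
    q=p.copy()
    for _ in range(10): q=p/(1+d["k1"]*(q**2).sum(1,keepdims=True))
    return np.c_[q,np.ones(len(q))]
def cam(d):
    R=cv2.Rodrigues(np.array(d["rvec"],float))[0]; return R,np.array(d["tvec"],float).ravel()
def cloud(d):
    v,u=np.mgrid[0:480,0:640]; z=d["depth"].ravel(); r=rays(d,np.c_[u.ravel(),v.ravel()])
    R,t=cam(d); P=(r*z[:,None]-t)@R; P[z==0]=np.nan
    return P.reshape(480,640,3)
def proj(d,X):
    R,t=cam(d); c=np.atleast_2d(X)@R.T+t; s=c[:,:2]/c[:,2:]; s=s*(1+d["k1"]*(s**2).sum(1,keepdims=True))
    return s*[d["K"][0,0],d["K"][1,1]]+[d["K"][0,2],d["K"][1,2]]
def raypt(d,uv,z):
    R,t=cam(d); r=rays(d,uv)@R; C=-R.T@t; return C+r*((z-C[2])/r[:,2:])
E
python3 - <<'E'
from h import *
import pickle
D={n:get_image(n) for n in ["scene","side","wrist"]}
pickle.dump({n:dict(d) for n,d in D.items()},open("d0.pkl","wb"))
f=D["scene"]["frame"][160:370,190:550,::-1]
cv2.imwrite("pics/sc_crop.png",cv2.resize(f,None,fx=2.2,fy=2.2,interpolation=cv2.INTER_CUBIC))
# plane normals from depth
for n in D:
    P=cloud(D[n]); 
    m=P.copy(); 
    gx=cv2.blur(np.nan_to_num(np.roll(P,-4,1)-np.roll(P,4,1)),(5,5)); gy=cv2.blur(np.nan_to_num(np.roll(P,-4,0)-np.roll(P,4,0)),(5,5))
    N=np.cross(gx,gy); N/=np.linalg.norm(N,axis=2,keepdims=True)+1e-12; N*=np.sign(N[...,2:])
    ok=(abs(N[...,2]-np.cos(np.radians(27)))<.03)&(P[...,0]>.3)&(P[...,0]<.9)&(abs(P[...,1])<.5)&(P[...,2]<.25)&(P[...,2]>.04)
    y=np.degrees(np.arctan2(-N[ok][:,1],-N[ok][:,0])); print(n,ok.sum(),np.percentile(y,[10,25,50,75,90]))
E
```

```text
scene 4930 [ 0.52851787  4.77201813  7.33537626  9.70487721 16.96595559]
side 4020 [ 1.8703073   6.13139715  7.78476207  9.29348784 13.67672791]
wrist 74081 [ 0.45817077  4.16202374  7.41504684 10.58823684 14.08922661]
```

View pics/sc_crop.png

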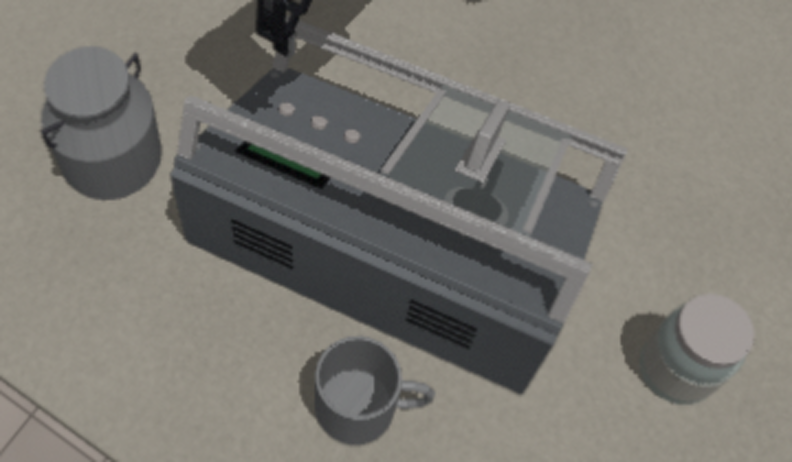

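Run:
```python
from h import *
import pickle
D=pickle.load(open("d0.pkl","rb"))
s=D["scene"]
print(raypt(s,[[276.4,270],[427.3,337.7]],0))
P=cloud(s)
# guess yaw 7.4; sample plane via least squares fit on candidate panel points
for n in D:
    P=cloud(D[n]).reshape(-1,3); P=P[np.isfinite(P[:,0])]
    from numpy import cos,sin,radians,tan
    best=None
    for yaw in np.arange(3,12.1,.5):
        a=radians(yaw); xl=P[:,0]*cos(a)+P[:,1]*sin(a)
        h=P[:,2]-tan(radians(27))*xl   # =0.115 - tan27*x0
        sel=(P[:,2]>.06)&(P[:,2]<.17)&(P[:,0]>.4)&(P[:,0]<.85)&(abs(P[:,1])<.3)
        H,e=np.histogram(h[sel],bins=np.arange(-.5,.3,.002)); 
        k=H.argmax(); 
        if best is None or H[k]>best[0]: best=(H[k],yaw,e[k]+.001,(0.115-e[k]-.001)/tan(radians(27)))
    print(n,best)
    yaw=radians(best[1]); 
    for it in range(5):
        xl=P[:,0]*cos(yaw)+P[:,1]*sin(yaw); 
        r=P[:,2]-tan(radians(27))*xl-best[2]; sel=(abs(r)<.005)&(P[:,2]>.05)&(P[:,2]<.17)&(P[:,0]>.4)&(P[:,0]<.85)&(abs(P[:,1])<.3)
        A=np.c_[P[sel,:2],np.ones(sel.sum())]; c=np.linalg.lstsq(A,P[sel,2],rcond=None)[0]
        yaw=np.arctan2(c[1],c[0])
    print(n,sel.sum(),np.degrees(yaw),np.degrees(np.arctan(np.hypot(c[0],c[1]))),c)
```

```text
[[ 0.73132328 -0.04245048  0.        ]
 [ 0.67595434  0.35623539  0.        ]]
scene (np.int64(2974), np.float64(7.5), np.float64(-0.18899999999999972), np.float64(0.5966335936735653))
scene 5607 7.258266969227604 26.991689780521973 [ 0.50526127  0.06435143 -0.18905542]
side (np.int64(2456), np.float64(7.5), np.float64(-0.18699999999999972), np.float64(0.5927083726625549))
side 6047 7.681068605302584 27.120869498225375 [ 0.50758993  0.06845808 -0.18881356]
wrist (np.int64(58475), np.float64(7.5), np.float64(-0.18899999999999972), np.float64(0.5966335936735653))
wrist 83524 7.106641963738531 27.025760170330525 [ 0.50617317  0.06310679 -0.18911306]
```

```bash
cat >> h.py <<'E'
def frame(yaw=7.35,xl=.5965,yl=.065):
    a=np.radians(yaw); Z=np.array([[np.cos(a),-np.sin(a),0],[np.sin(a),np.cos(a),0],[0,0,1]])
    o=Z@[xl,yl,0.115]; b=np.radians(27); S=np.array([[np.cos(b),0,-np.sin(b)],[0,1,0],[np.sin(b),0,np.cos(b)]])
    return Z@S,o   # columns: up slope, left, normal ; origin panel middle
E
python3 - <<'E'
from h import *
import pickle
D=pickle.load(open("d0.pkl","rb"))
R,o=frame()
q=lambda a:np.round(np.percentile(a,[1,10,50,90,99])*1000,1)
for n in D:
    P=cloud(D[n]).reshape(-1,3); P=P[np.isfinite(P[:,0])]; L=(P-o)@R
    for nm,s in dict(handle=(L[:,2]>.085)&(L[:,2]<.12)&(abs(L[:,0])<.08)&(L[:,1]>0)&(L[:,1]<.15),
        uprail=(L[:,2]>.052)&(L[:,2]<.075)&(L[:,0]>.08)&(L[:,0]<.15)&(abs(L[:,1])<.3),
        lowrail=(L[:,2]>.052)&(L[:,2]<.075)&(L[:,0]<-.08)&(L[:,0]>-.15)&(abs(L[:,1])<.3),
        panel=(abs(L[:,2])<.008)&(abs(L[:,0])<.1)&(abs(L[:,1])<.3), switch=(L[:,2]>.03)&(L[:,2]<.05)&(abs(L[:,0])<.05)&(L[:,1]>.04)&(L[:,1]<.13)).items():
        if s.sum()>15: print(n,nm,s.sum(),*[q(L[s,i]) for i in range(3)])
E
```

```text
scene handle 199 [-36.2 -25.1  19.9  40.5  42.9] [61.7 63.5 69.7 75.4 75.7] [ 85.3  90.5 106.7 108.8 109.5]
scene uprail 2134 [ 81.   90.9 118.9 121.7 123.3] [-200.6 -149.9   35.4  157.7  197.7] [52.4 54.8 61.2 66.3 67.5]
scene lowrail 1268 [-120.5 -116.2 -109.8  -90.7  -81. ] [-186.9 -140.5   25.7  162.8  198. ] [52.1 53.7 60.9 66.2 67.4]
scene panel 4722 [-97.8 -76.1  10.6  90.3  99.1] [-202.6 -172.5  -46.2  171.9  198.1] [-2.8 -1.6 -0.1  1.8  6.4]
side handle 67 [-38.  -32.3 -13.8  -1.3  10.5] [55.1 57.7 59.8 62.2 64.4] [ 85.2  86.1  90.7  97.4 100.8]
side uprail 525 [ 81.1  98.5 114.6 120.7 122.3] [-206.9 -189.   -10.8  120.1  195.2] [52.8 59.1 66.2 68.1 69.5]
side lowrail 847 [-119.2 -116.5 -108.2  -87.8  -80.7] [-208.  -177.9    5.   131.9  192.2] [52.2 54.8 64.4 68.  70. ]
side panel 5266 [-98.  -80.2   0.9  80.8  98.1] [-208.2 -195.4  -91.7   42.1   80.3] [-6.1 -0.7  1.4  4.5  7.3]
wrist uprail 14332 [107.7 108.3 113.2 118.6 119.8] [-197.3 -171.5  -88.4  -35.2  -25.5] [52.3 63.9 65.6 66.7 67.6]
wrist lowrail 9761 [-120.2 -117.2 -110.5  -92.4  -81.2] [-204.8 -165.7  -38.8   19.7   29.5] [52.2 53.1 63.  66.3 67. ]
wrist panel 73962 [-96.5 -67.6  27.1  87.3  98.8] [-205.  -177.8  -81.1  -12.8    1.6] [-1.8 -1.   0.   4.   6. ]
```

```bash
sed -i 's/yl=.065)/yl=.0635)/' h.py
cat >> h.py <<'E'
from scipy.spatial.transform import Rotation as Ro
def where():
    s=observe(); R,o=frame(); T=np.array(s["tool_rot"]); p=np.array(s["position"])
    g=p+T[:,2]*grasp_offset
    print("t",round(s["time_s"],2),"TCP panel mm",np.round((p-o)@R*1000,1),"grasp",np.round((g-o)@R*1000,1),"w",round(s["grip_width"]*1000,1),"F tool",np.round(T.T@s["ft_force"],1),"tq",np.round(T.T@s["wrist_torque"],2),"q",np.round(s["q"],1))
    return s,R,o,T,p
def goal(G=None,turn=0):
    """G: TCP target in panel mm; turn: deg clockwise from x=-upslope,y=left,z=-n"""
    s,R,o,T,p=where()
    W=R@np.diag([-1,1,-1.])@Ro.from_euler('z',turn,degrees=True).as_matrix()
    rv=Ro.from_matrix(T.T@W).as_rotvec(degrees=True)
    print("turn units(8deg)",np.round(rv/8,2),"deg",np.round(rv,1))
    if G is not None:
        d=o+R@(np.array(G)/1000)-p
        print("shift units now",np.round(T.T@d/.05,2)," in goal axes",np.round(W.T@d/.05,2))
E
python3 - <<'E'
from h import *
print("off",grasp_offset)
d=get_image("wrist"); Rc,t=cam(d); s=observe(); print("cam in tool",np.array(s["tool_rot"]).T@(-Rc.T@t-s["position"]))
goal([0,70,160])
E
```

```text
off -0.0187
cam in tool [ 0.08325148 -0.00076542 -0.17849965]
t 0.35 TCP panel mm [  -9.2 -133.8   94.5] grasp [  -0.7 -133.8  111.1] w 85.1 F tool [-0.3 -0.1  0.3] tq [ 0.05 -0.03 -0.05] q [-12.3  21.8  74.3  -0.   83.9 -12.3]
turn units(8deg) [ -2.86  -2.52 -11.92] deg [-22.9 -20.1 -95.3]
shift units now [ 3.99 -0.95 -1.25]  in goal axes [-0.18  4.08 -1.31]
```

```bash
python3 -m pendant '[50,0,0,-0.7,0,0,0, 50,0,0,-0.8,0,0,0, 50,0,0,0,-0.24,-0.21,-0.99, 50,0,0,0,-0.24,-0.21,-0.99, 50,0,0,0,-0.24,-0.21,-0.99, 50,0,0,0,-0.24,-0.21,-0.99, 50,0,0,0,-0.24,-0.21,-0.99, 50,0,0,0,-0.24,-0.21,-0.99, 50,0,0,0,-0.24,-0.21,-0.99, 50,0,0,0,-0.24,-0.21,-0.99, 50,0,0,0,-0.24,-0.21,-0.99, 50,0,0,0,-0.24,-0.21,-0.99]' 30; python3 -c "
from h import *
goal([0,70,150])"
```

```text
time_s: 1.55
position: [0.5498, 0.0002, 0.2703]
tool_rot: [[-0.904, 0.148, 0.4], [0.159, 0.987, -0.006], [-0.396, 0.058, -0.916]]
ft_force: [0.0, 0.1, -0.0]
grip_width: 0.0498
t 1.55 TCP panel mm [  24.9 -133.6  161.6] grasp [  26.1 -132.6  180.2] w 49.8 F tool [0.  0.1 0. ] tq [ 0.05  0.21 -0.  ] q [-15.5   7.7  85.6   6.5  63.9 -97.9]
turn units(8deg) [-0.47 -0.39 -1.97] deg [ -3.8  -3.1 -15.8]
shift units now [1.58 3.79 0.03]  in goal axes [0.5  4.07 0.23]
```

```bash
python3 -m pendant '[50,0,0,0,-0.24,-0.2,-0.99, 50,0,0,0,-0.23,-0.19,-0.98, 50,0.1,0.8,0,0,0,0, 50,0.1,0.8,0,0,0,0, 50,0.1,0.8,0,0,0,0, 50,0.1,0.8,0,0,0,0, 50,0.1,0.8,0,0,0,0, 50,0,0,0,0,0,0, 50,0,0,0,0,0,0]'; python3 -c "
from h import *
goal([0,70,70])
d=get_image('wrist'); cv2.imwrite('pics/w1.png',d['frame'][:,:,::-1])
d=get_image('scene'); cv2.imwrite('pics/s1.png',cv2.resize(d['frame'][120:370,190:550,::-1],None,fx=2.2,fy=2.2))"
```

```text
time_s: 2.45
position: [0.5032, 0.1965, 0.2592]
tool_rot: [[-0.885, -0.124, 0.449], [-0.11, 0.992, 0.058], [-0.452, 0.002, -0.892]]
ft_force: [1.3, -0.2, -0.4]
grip_width: 0.0502
t 2.45 TCP panel mm [  1.1  67.1 161.3] grasp [  1.1  67.1 180. ] w 50.2 F tool [-1.  -0.4  1. ] tq [-0.03  0.24  0.02] q [  9.3   6.3  90.3  -1.1  56.5 -87.5]
turn units(8deg) [-0.   -0.01 -0.03] deg [-0.  -0.1 -0.3]
shift units now [0.02 0.06 1.83]  in goal axes [0.02 0.06 1.83]
```

View pics/w1.png

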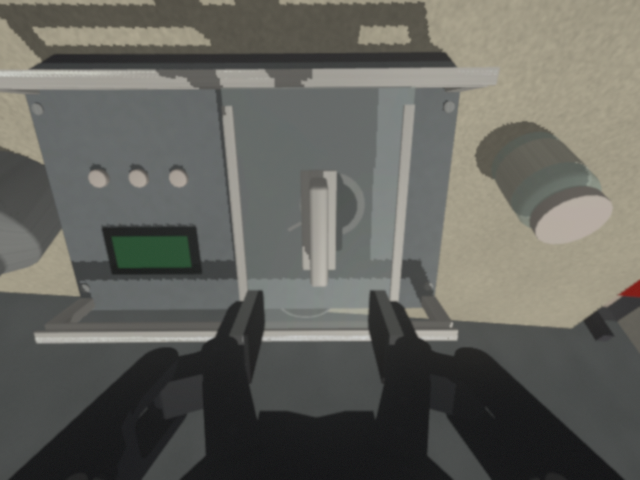

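View pics/s1.png

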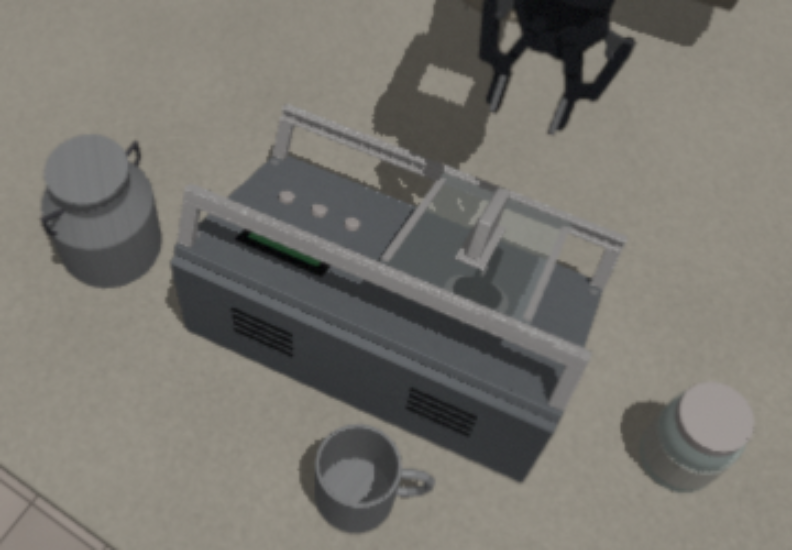

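Run:
```python
from h import *
d=get_image("wrist"); R,o=frame()
P=cloud(d).reshape(-1,3); P=P[np.isfinite(P[:,0])]; L=(P-o)@R
q=lambda a:np.round(np.percentile(a,[1,10,50,90,99])*1000,1)
for nm,s in dict(handletop=(L[:,2]>.102)&(L[:,2]<.115)&(abs(L[:,0])<.06)&(L[:,1]>0)&(L[:,1]<.15),
        uprail=(L[:,2]>.06)&(L[:,2]<.07)&(L[:,0]>.1)&(L[:,0]<.13)&(abs(L[:,1])<.3),
        lowrail=(L[:,2]>.06)&(L[:,2]<.07)&(L[:,0]<-.1)&(L[:,0]>-.13)&(abs(L[:,1])<.3),
        panel=(abs(L[:,2])<.005)&(abs(L[:,0])<.08)&(abs(L[:,1])<.3)).items():
        if s.sum()>15: print(nm,s.sum(),*[q(L[s,i]) for i in range(3)])
s=(abs(L[:,2])<.004)&(abs(L[:,0])<.08)
l=L[s]; print(np.linalg.lstsq(np.c_[l[:,:2],np.ones(len(l))],l[:,2],rcond=None)[0])
for lo in (-1,1):
  s=(abs(L[:,0]-lo*.112)<.01)&(L[:,2]>.06)&(L[:,2]<.07)&(abs(L[:,1])<.2); l=L[s]; print(lo,np.polyfit(l[:,1],l[:,0],1))
f=d["frame"][130:310,210:460,::-1]; cv2.imwrite("pics/w1c.png",cv2.resize(f,None,fx=3,fy=3,interpolation=cv2.INTER_CUBIC))
```

```text
handletop 1872 [-39.9 -33.9  -4.2  29.4  37.7] [60.5 61.8 67.2 72.9 73.9] [104.7 106.3 107.6 108.6 109.4]
uprail 4414 [101.1 107.3 111.7 118.  119.8] [-203.9 -175.    10.3  166.6  198.6] [60.1 62.7 65.5 66.4 67.1]
lowrail 10061 [-120.4 -119.2 -113.8 -108.3 -100.8] [-166.8 -129.3   27.7  160.8  198. ] [60.1 61.3 65.7 66.8 67.5]
panel 30470 [-78.9 -67.7  -9.5  59.5  77.3] [-204.6 -185.6  -92.5  180.5  199.5] [-2.  -1.2 -0.1  3.1  4.8]
[7.28325837e-03 1.11646149e-04 4.59345670e-05]
-1 [ 0.00177422 -0.11369841]
1 [-0.00314942  0.11207889]
```

View pics/w1c.png

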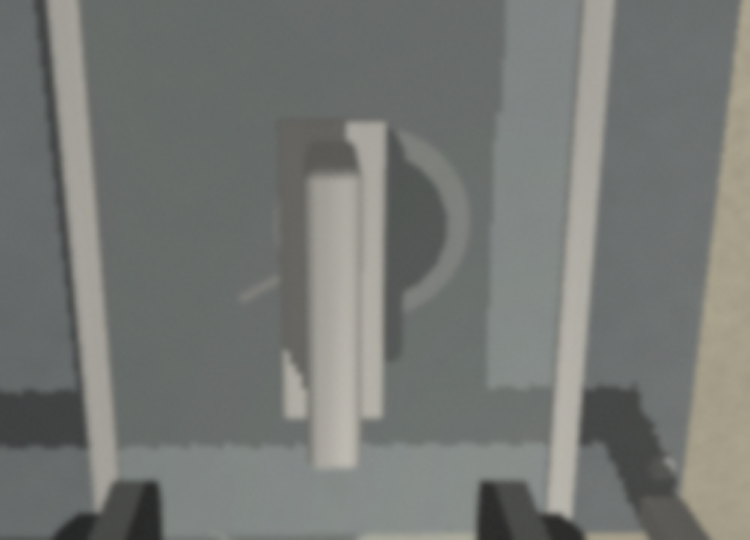

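```bash
sed -i 's/yl=.0635)/yl=.061)/' h.py; python3 -m pendant '[50,0,0,0.6,0,0,0, 50,0,0,0.6,0,0,0, 50,0,0,0.4,0,0,0, 50,0,0,0.2,0,0,0, 50,0,0,0,0,0,0, 12,0,0,0,0,0,0, 12,0,0,0,0,0,0, 12,0,0,0,0,0,0, 12,0,0,0,0,0,0, 12,0,0,0,0,0,0]' 25; python3 -c "
from h import *
goal([0,70,70])"
```

```text
time_s: 3.6
position: [0.544, 0.201, 0.1796]
tool_rot: [[-0.885, -0.122, 0.45], [-0.108, 0.993, 0.057], [-0.453, 0.002, -0.891]]
ft_force: [-2.4, -0.4, 4.5]
grip_width: 0.0118
t 3.6 TCP panel mm [ 1.5 68.8 71.8] grasp [ 1.5 68.8 90.5] w 11.8 F tool [ 0.2 -0.1 -5.1] tq [ 0.03  0.3  -0.  ] q [  9.   14.6  93.8  -1.1  44.7 -87.3]
turn units(8deg) [-0.01 -0.01 -0.05] deg [-0.1 -0.  -0.4]
shift units now [0.03 0.02 0.04]  in goal axes [0.03 0.02 0.04]
```

```bash
python3 -c "
from h import *
where()
d=get_image('wrist'); cv2.imwrite('pics/w2.png',d['frame'][:,:,::-1])
d=get_image('side'); cv2.imwrite('pics/sd2.png',cv2.resize(d['frame'][120:370,190:450,::-1],None,fx=2.2,fy=2.2))"
```

```text
t 3.6 TCP panel mm [ 1.5 68.8 71.8] grasp [ 1.5 68.8 90.5] w 11.8 F tool [ 0.2 -0.1 -5.1] tq [ 0.03  0.3  -0.  ] q [  9.   14.6  93.8  -1.1  44.7 -87.3]
```

View pics/w2.png

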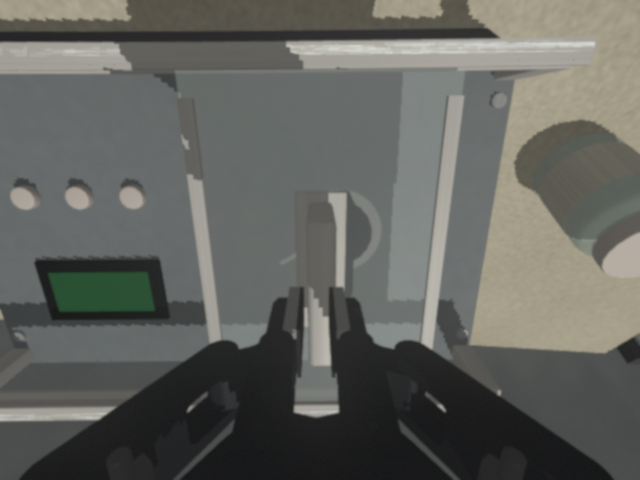

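View pics/sd2.png

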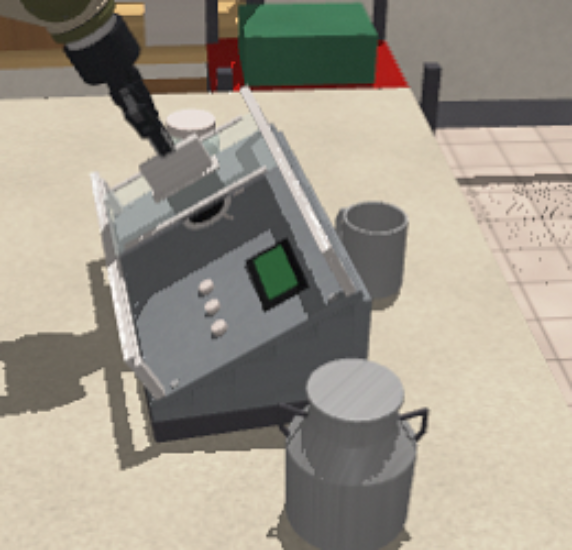

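```bash
python3 -m pendant '[10,0,-0.1,-0.03,0,0,0, 10,0,-0.3,0,0,0,0, 10,0,-0.4,0,0,0,0, 10,0,-0.4,0,0,0,0, 10,0,-0.4,0,0,0,0, 10,0,-0.4,0,0,0,0, 10,0,-0.4,0,0,0,0, 10,0,-0.3,0,0,0,0, 10,0,-0.1,0,0,0,0, 10,0,0,0,0,0,0,10,0,0,0,0,0,0]'; python3 -c "
from h import *
goal([0,-85,70])"
```

```text
time_s: 4.8
position: [0.5601, 0.0623, 0.1799]
tool_rot: [[-0.885, -0.122, 0.448], [-0.108, 0.993, 0.057], [-0.452, 0.002, -0.892]]
ft_force: [-0.4, 0.3, 0.4]
grip_width: 0.0098
t 4.8 TCP panel mm [  0.  -70.9  72.8] grasp [  0.1 -70.9  91.5] w 9.8 F tool [ 0.1  0.4 -0.6] tq [-0.04  0.17  0.05] q [  -9.8   12.6   96.6   10.7   45.5 -112.5]
turn units(8deg) [-0.01 -0.02 -0.05] deg [-0.  -0.1 -0.4]
shift units now [-0.   -0.28  0.06]  in goal axes [ 0.   -0.28  0.06]
```

```bash
python3 -c "
from h import *
d=get_image('wrist'); cv2.imwrite('pics/w3.png',d['frame'][:,:,::-1])
d=get_image('scene'); cv2.imwrite('pics/s3.png',cv2.resize(d['frame'][120:370,190:550,::-1],None,fx=2.2,fy=2.2))"
```

```text
(no output)
```

View pics/w3.png

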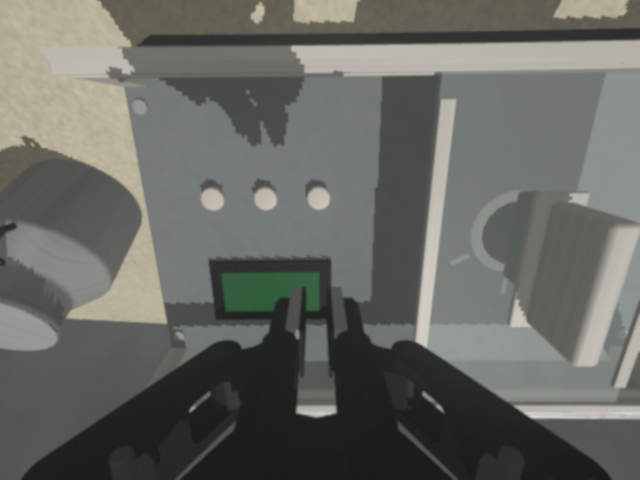

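View pics/s3.png

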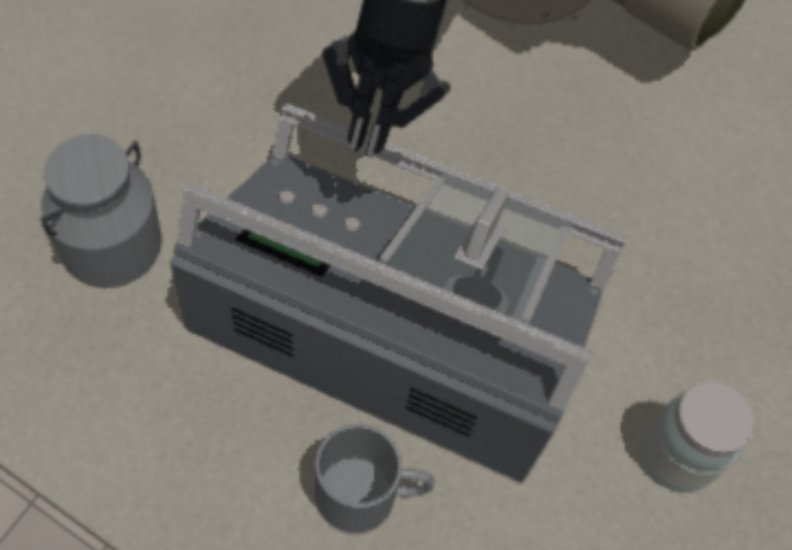

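```bash
python3 -c "
from h import *
d=get_image('scene');s=observe();R,o=frame()
p=s['position'];print('tcp px',proj(d,p))
pts=[[0,-85,60],[0,70,108],[40,70,108],[-40,70,108],[0,85,0],[112,0,66],[-112,0,66]]
print(proj(d,[o+R@(np.array(x)/1000) for x in pts]))
P=cloud(d)
L=(P-o)@R*1000
f=d['frame'];cv2.imwrite('pics/s4.png',cv2.resize(f[140:230,300:450,::-1],None,fx=5,fy=5,interpolation=cv2.INTER_CUBIC))
for v in range(170,196,3): print(v,[tuple(L[v,u].round().astype(int)) for u in range(346,372,4)])
w=get_image('wrist');print('tcp wrist',proj(w,p))
L=(cloud(w)-o)@R*1000
for v in (300,330,360): print(v,[tuple(np.nan_to_num(L[v,u]).round().astype(int)) for u in (290,297,302,318,330,337,345)])
"
```

```text
tcp px [[350.73550082 201.89650603]]
[[343.76321462 204.30735907]
 [413.64058667 212.06437382]
 [408.89633561 220.12636767]
 [418.08033516 204.51434442]
 [405.26752224 253.76509347]
 [361.67626819 239.3912141 ]
 [392.80953389 196.38362858]]
170 [(np.int64(-273), np.int64(-176), np.int64(6)), (np.int64(11), np.int64(-88), np.int64(152)), (np.int64(10), np.int64(-79), np.int64(155)), (np.int64(-287), np.int64(-146), np.int64(12)), (np.int64(14), np.int64(-61), np.int64(164)), (np.int64(14), np.int64(-53), np.int64(167)), (np.int64(-2), np.int64(-48), np.int64(163))]
173 [(np.int64(-261), np.int64(-171), np.int64(3)), (np.int64(8), np.int64(-87), np.int64(144)), (np.int64(8), np.int64(-78), np.int64(148)), (np.int64(-279), np.int64(-141), np.int64(8)), (np.int64(13), np.int64(-60), np.int64(157)), (np.int64(13), np.int64(-52), np.int64(160)), (np.int64(12), np.int64(-43), np.int64(163))]
176 [(np.int64(-250), np.int64(-166), np.int64(0)), (np.int64(5), np.int64(-86), np.int64(136)), (np.int64(9), np.int64(-76), np.int64(141)), (np.int64(-269), np.int64(-136), np.int64(4)), (np.int64(10)
[... 2448 characters left out ...]
p.int64(-7), np.int64(-59), np.int64(118))]
330 [(np.int64(-11), np.int64(-81), np.int64(146)), (np.int64(-11), np.int64(-79), np.int64(146)), (np.int64(-11), np.int64(-77), np.int64(146)), (np.int64(90), np.int64(-71), np.int64(0)), (np.int64(-11), np.int64(-67), np.int64(146)), (np.int64(-12), np.int64(-64), np.int64(147)), (np.int64(-12), np.int64(-61), np.int64(147))]
360 [(np.int64(-13), np.int64(-80), np.int64(165)), (np.int64(-4), np.int64(-79), np.int64(154)), (np.int64(2), np.int64(-77), np.int64(146)), (np.int64(123), np.int64(-71), np.int64(0)), (np.int64(2), np.int64(-66), np.int64(147)), (np.int64(-8), np.int64(-65), np.int64(159)), (np.int64(-13), np.int64(-62), np.int64(164))]
```

View pics/s4.png

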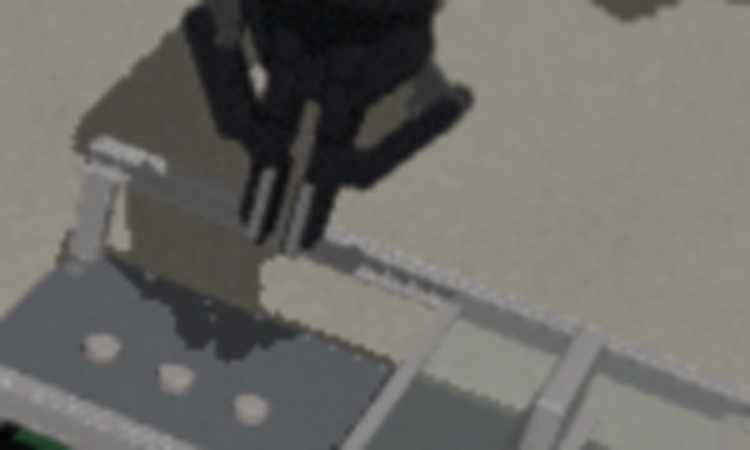

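Run:
```python
from h import *
import pickle
D=pickle.load(open("d0.pkl","rb"))
T0=np.array([[0,1,0],[1,0,0],[0,0,-1.]]);p0=np.array([.5497,0,.1945])
s=observe();T1=s["tool_rot"];p1=s["position"]
for nm,d,T,p in [(n+'0',D[n],T0,p0) for n in D]+[(n+'1',get_image(n),T1,p1) for n in D]:
    L=(cloud(d).reshape(-1,3)-p)@T*1000
    m=(abs(L[:,0])<14)&(abs(L[:,1])<60)&(L[:,2]<15)&(L[:,2]>-120)
    l=L[m]
    h,e=np.histogram(l[:,2],bins=np.arange(-120,16,5)); print(nm,m.sum(),list(zip(e.astype(int),h)))
```

```text
scene0 275 [(np.int64(-120), np.int64(23)), (np.int64(-115), np.int64(18)), (np.int64(-110), np.int64(14)), (np.int64(-105), np.int64(19)), (np.int64(-100), np.int64(18)), (np.int64(-95), np.int64(7)), (np.int64(-90), np.int64(14)), (np.int64(-85), np.int64(18)), (np.int64(-80), np.int64(24)), (np.int64(-75), np.int64(22)), (np.int64(-70), np.int64(31)), (np.int64(-65), np.int64(28)), (np.int64(-60), np.int64(24)), (np.int64(-55), np.int64(15)), (np.int64(-50), np.int64(0)), (np.int64(-45), np.int64(0)), (np.int64(-40), np.int64(0)), (np.int64(-35), np.int64(0)), (np.int64(-30), np.int64(0)), (np.int64(-25), np.int64(0)), (np.int64(-20), np.int64(0)), (np.int64(-15), np.int64(0)), (np.int64(-10), np.int64(0)), (np.int64(-5), np.int64(0)), (np.int64(0), np.int64(0)), (np.int64(5), np.int64(0)), (np.int64(10), np.int64(0))]
side0 456 [(np.int64(-120), np.int64(70)), (np.int64(-115), np.int64(49)), (np.int64(-110), np.int64(35)), (np.int64(-105), np.int64(76)), (np.int64(-100), np.int64(38)), (np.int64(-95), np.int64(21)), (np.int64(-90), np.int64(25)), (np.int64(-85), np.int64(28)), (n
[... 3262 characters left out ...]
0), np.int64(2886)), (np.int64(-95), np.int64(5296)), (np.int64(-90), np.int64(2114)), (np.int64(-85), np.int64(1421)), (np.int64(-80), np.int64(479)), (np.int64(-75), np.int64(779)), (np.int64(-70), np.int64(483)), (np.int64(-65), np.int64(479)), (np.int64(-60), np.int64(459)), (np.int64(-55), np.int64(404)), (np.int64(-50), np.int64(330)), (np.int64(-45), np.int64(248)), (np.int64(-40), np.int64(46)), (np.int64(-35), np.int64(0)), (np.int64(-30), np.int64(0)), (np.int64(-25), np.int64(0)), (np.int64(-20), np.int64(0)), (np.int64(-15), np.int64(0)), (np.int64(-10), np.int64(0)), (np.int64(-5), np.int64(0)), (np.int64(0), np.int64(0)), (np.int64(5), np.int64(0)), (np.int64(10), np.int64(0))]
```

```bash
cat >> h.py <<'E'
TIP=-.037; GR=-.056
def where():
    s=observe(); R,o=frame(); T=np.array(s["tool_rot"]); p=np.array(s["position"])
    print("t",round(s["time_s"],2),"TCP",np.round((p-o)@R*1000,1),"realtip",np.round((p+TIP*T[:,2]-o)@R*1000,1),"pads",np.round((p+GR*T[:,2]-o)@R*1000,1),"w",round(s["grip_width"]*1000,1),"F tool",np.round(T.T@s["ft_force"],1),"tq",np.round(T.T@s["wrist_torque"],2),"q",np.round(s["q"],1))
    return s,R,o,T,p
E
python3 -m pendant '[40,0,0,-0.4,0,0,0, 40,0,0,-0.4,0,0,0, 50,0,0.4,0,0,0,0, 50,0,0.5,0,0,0,0, 50,0,0.6,0,0,0,0, 50,0,0.6,0,0,0,0, 50,0,0.5,0,0,0,0, 50,0,0.21,0,0,0,0, 50,0,0,0,0,0,-0.05, 50,0,0,0,0,0,0, 50,0,0,0,0,0,0]' 30; python3 -c "
from h import *
goal([0,69.7,32])"
```

```text
time_s: 6.25
position: [0.5254, 0.1984, 0.216]
tool_rot: [[-0.885, -0.127, 0.449], [-0.114, 0.992, 0.056], [-0.452, -0.001, -0.892]]
ft_force: [0.9, 0.4, -0.2]
grip_width: 0.0504
t 6.25 TCP [  1.2  68.6 112.7] realtip [  1.3  68.6 149.7] pads [  1.3  68.6 168.7] w 50.4 F tool [-0.8  0.3  0.6] tq [0.03 0.2  0.05] q [  9.1  10.6  92.5  -1.1  50.  -87.7]
turn units(8deg) [-0.01 -0.01 -0.  ] deg [-0.1 -0.1 -0. ]
shift units now [0.02 0.02 1.61]  in goal axes [0.02 0.02 1.61]
```

```bash
python3 -m pendant '[50,0.02,0.02,0.4,0,0,0, 50,0,0,0.5,0,0,0, 50,0,0,0.4,0,0,0, 50,0,0,0.2,0,0,0, 50,0,0,0.1,0,0,0, 6,0,0,0,0,0,0, 6,0,0,0,0,0,0, 6,0,0,0,0,0,0, 6,0,0,0,0,0,0, 6,0,0,0,0,0,0]' 30; python3 -c "
from h import *
goal([0,70,32])
d=get_image('wrist'); cv2.imwrite('pics/w5.png',d['frame'][:,:,::-1])"
```

```text
time_s: 7.25
position: [0.5602, 0.2045, 0.1452]
tool_rot: [[-0.884, -0.128, 0.45], [-0.115, 0.992, 0.057], [-0.454, -0.001, -0.891]]
ft_force: [-3.4, -2.4, 7.0]
grip_width: 0.0136
t 7.25 TCP [ 0.6 70.2 33.6] realtip [ 0.6 70.2 70.6] pads [ 0.6 70.2 89.6] w 13.6 F tool [ 0.1 -2.  -7.9] tq [ 0.05  0.34 -0.05] q [  9.1  18.5  94.7  -1.4  39.9 -87.4]
turn units(8deg) [-0.01 -0.    0.  ] deg [-0.1 -0.   0. ]
shift units now [ 0.01 -0.    0.03]  in goal axes [ 0.01 -0.    0.03]
```

View pics/w5.png

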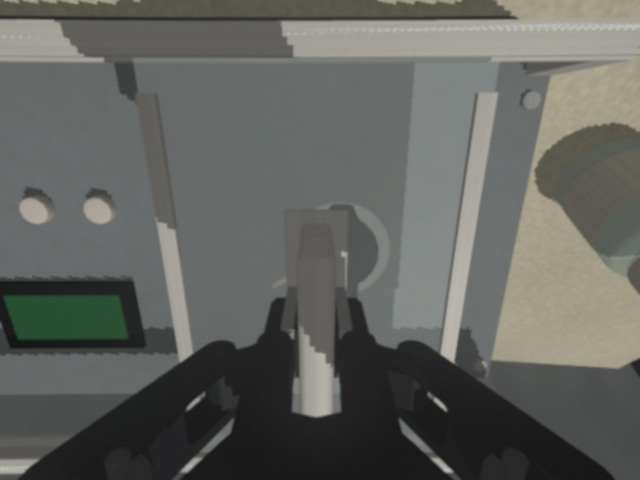

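```bash
python3 -m pendant '[6,0,-0.1,-0.03,0,0,0, 6,0,-0.3,0,0,0,0, 6,0,-0.4,0,0,0,0, 6,0,-0.4,0,0,0,0, 6,0,-0.4,0,0,0,0, 6,0,-0.4,0,0,0,0, 6,0,-0.4,0,0,0,0, 6,0,-0.3,0,0,0,0, 6,0,-0.2,0,0,0,0, 6,0,0,0,0,0,0,6,0,0,0,0,0,0]'; python3 -c "
from h import *
goal([0,-85,32])"
```

```text
time_s: 8.4
position: [0.5791, 0.0599, 0.1452]
tool_rot: [[-0.884, -0.127, 0.45], [-0.113, 0.992, 0.056], [-0.453, -0.001, -0.891]]
ft_force: [12.9, 0.5, -10.5]
grip_width: 0.0138
t 8.4 TCP [  0.8 -75.7  33.5] realtip [  0.9 -75.6  70.5] pads [  0.9 -75.6  89.5] w 13.8 F tool [-6.7 -1.1 15.2] tq [ 0.08 -0.78 -0.09] q [  -9.6   16.8   97.3   11.6   40.5 -114.1]
turn units(8deg) [-0.01 -0.   -0.  ] deg [-0.1 -0.  -0. ]
shift units now [ 0.02 -0.19  0.03]  in goal axes [ 0.02 -0.19  0.03]
```

```bash
python3 -m pendant '[6,0,-0.1,0,0,0,0, 6,0,-0.08,0,0,0,0, 6,0,0,0,0,0,0,6,0,0,0,0,0,0]'; python3 -c "
from h import *
where()"; python3 -m pendant '[6,0,-0.06,0,0,0,0, 6,0,0,0,0,0,0]'; python3 -c "
from h import *
where()"
```

```text
time_s: 8.8
position: [0.5802, 0.0515, 0.1452]
tool_rot: [[-0.884, -0.127, 0.45], [-0.114, 0.992, 0.057], [-0.453, -0.001, -0.891]]
ft_force: [13.5, 0.4, -10.6]
grip_width: 0.0137
t 8.8 TCP [  0.9 -84.2  33.5] realtip [  0.9 -84.1  70.5] pads [  0.9 -84.1  89.5] w 13.7 F tool [-7.2 -1.3 15.5] tq [ 0.01 -0.76 -0.11] q [ -10.7   16.8   97.2   12.3   40.7 -115.6]
time_s: 9.0
position: [0.5802, 0.0516, 0.1452]
tool_rot: [[-0.884, -0.129, 0.449], [-0.113, 0.992, 0.062], [-0.453, 0.004, -0.891]]
ft_force: [15.5, 23.1, -10.9]
grip_width: 0.0134
t 9.0 TCP [  0.8 -84.   33.5] realtip [  0.8 -84.2  70.5] pads [  0.8 -84.2  89.5] w 13.4 F tool [-11.4  20.8  18.1] tq [-2.63 -1.52 -0.11] q [ -10.9   16.8   97.2   12.9   40.9 -116.1]
```

```bash
python3 -m pendant '[6,0,0.05,0,0,0,0, 40,0,0,0,0,0,0, 40,0,0,0,0,0,0, 40,0,0,0,0,0,0, 40,0,0,-0.4,0,0,0, 40,0,0,-0.6,0,0,0, 40,0,0,-0.5,0,0,0, 40,0,0.8,0,0,0,0, 40,0,0.8,0,0,0,0, 40,0,0.8,0,0,0,0, 40,0,0.6,0,0,0,0, 40,0,0,0,0,0,0]'; python3 -c "
from h import *
goal([0,85.5,-20])
d=get_image('wrist'); cv2.imwrite('pics/w6.png',d['frame'][:,:,::-1])
R,o=frame();P=cloud(d).reshape(-1,3); P=P[np.isfinite(P[:,0])]; L=(P-o)@R*1000
q=lambda a:np.round(np.percentile(a,[1,5,50,95,99]),1)
for a,b in ((39,50),(20,38),(3,9)):
  s=(L[:,2]>a)&(L[:,2]<b)&(abs(L[:,0])<50)&(abs(L[:,1]-85)<50); print(a,s.sum(),*[q(L[s,i]) for i in range(3)] if s.sum() else '')
s=(L[:,2]>40)&(L[:,2]<50)&(abs(L[:,0])<50)&(abs(L[:,1]-85)<30); l=L[s]; print('bar slope',np.polyfit(l[:,0],l[:,1],1))
s=(L[:,2]>104)&(L[:,2]<112)&(abs(L[:,0])<50)&(abs(L[:,1]+85)<30); print('handle',*[q(L[s,i]) for i in range(3)] if s.sum() else '')
d=get_image('scene'); cv2.imwrite('pics/s6.png',cv2.resize(d['frame'][120:370,190:550,::-1],None,fx=2.2,fy=2.2))
"
```

```text
time_s: 10.2
position: [0.5255, 0.1985, 0.2126]
tool_rot: [[-0.884, -0.132, 0.449], [-0.118, 0.991, 0.059], [-0.453, -0.001, -0.892]]
ft_force: [0.6, 0.2, 0.6]
grip_width: 0.0395
t 10.2 TCP [ -0.2  68.7 109.7] realtip [-1.000e-01  6.870e+01  1.467e+02] pads [-1.000e-01  6.860e+01  1.657e+02] w 39.5 F tool [-0.9  0.1 -0.3] tq [0.04 0.22 0.04] q [  9.   10.8  92.9  -0.9  49.4 -88.2]
turn units(8deg) [ 0.01 -0.01  0.03] deg [ 0.1 -0.1  0.2]
shift units now [-0.01  0.33  2.59]  in goal axes [-0.    0.34  2.59]
39 1718 [-35.  -33.   -3.9  29.   32.2] [76.4 77.  84.  91.2 92. ] [40.9 42.4 44.7 46.  46.5]
20 144 [-35.6 -35.5 -35.    1.5  29.3] [76.2 76.3 79.3 89.6 91. ] [20.1 20.6 29.5 37.3 37.8]
3 1453 [-24.6 -20.5  -1.8  17.9  22.4] [ 55.6  61.3  74.5 107.6 112.9] [3.1 3.4 6.9 8.1 8.6]
bar slope [1.03826557e-03 8.40841871e+01]
handle [-39.9 -37.6  -5.5  33.   37.2] [-91.1 -89.9 -82.8 -77.7 -77.1] [104.2 104.8 107.3 108.5 108.9]
```

View pics/w6.png

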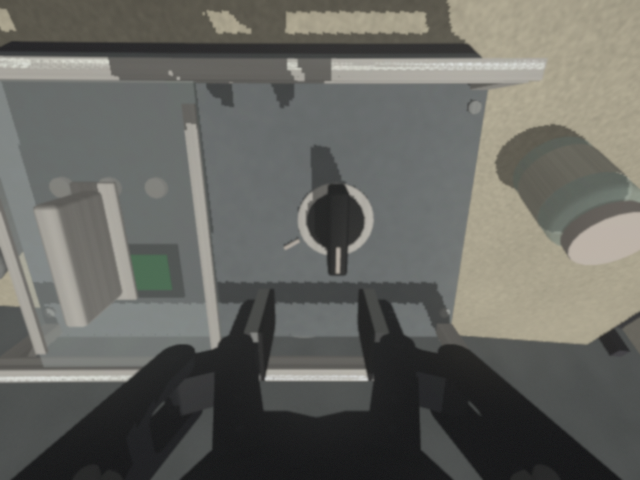

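View pics/s6.png

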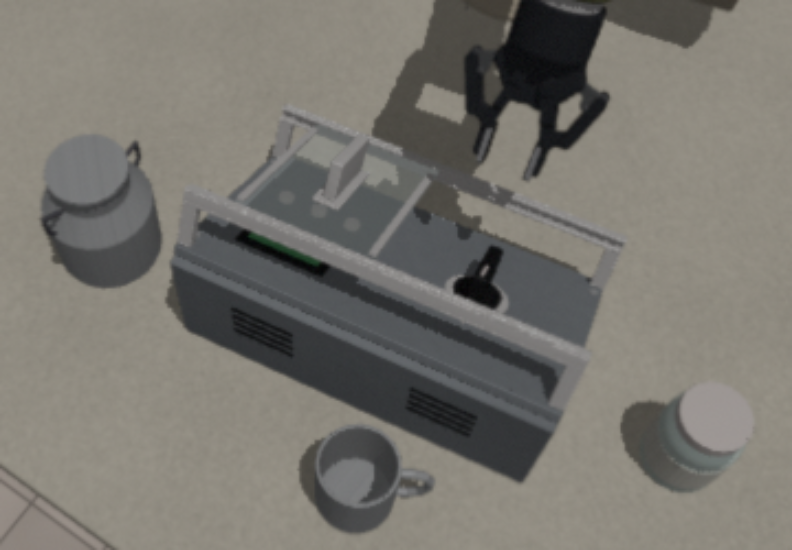

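```bash
python3 -m pendant '[45,0.01,0.32,0,0.01,-0.01,0.03, 45,0,0,0.5,0,0,0, 45,0,0,0.6,0,0,0, 45,0,0,0.6,0,0,0, 45,0,0,0.4,0,0,0, 45,0,0,0,0,0,0, 45,0,0,0,0,0,0]'; python3 -c "
from h import *
goal([0,85,-22])
d=get_image('wrist'); cv2.imwrite('pics/w7.png',d['frame'][:,:,::-1])"
```

```text
time_s: 11.0
position: [0.5714, 0.2164, 0.119]
tool_rot: [[-0.885, -0.122, 0.45], [-0.109, 0.993, 0.055], [-0.454, -0.0, -0.891]]
ft_force: [-0.1, 0.1, -0.3]
grip_width: 0.045
t 11.0 TCP [-0.1 80.5  4.6] realtip [-0.  80.6 41.6] pads [-0.  80.7 60.6] w 45.0 F tool [0.2 0.1 0.2] tq [-0.02  0.23  0.02] q [ 10.4  21.8  94.5  -2.6  36.7 -84.9]
turn units(8deg) [-0.02 -0.   -0.04] deg [-0.2 -0.  -0.3]
shift units now [-0.    0.09  0.53]  in goal axes [-0.    0.09  0.53]
```

View pics/w7.png

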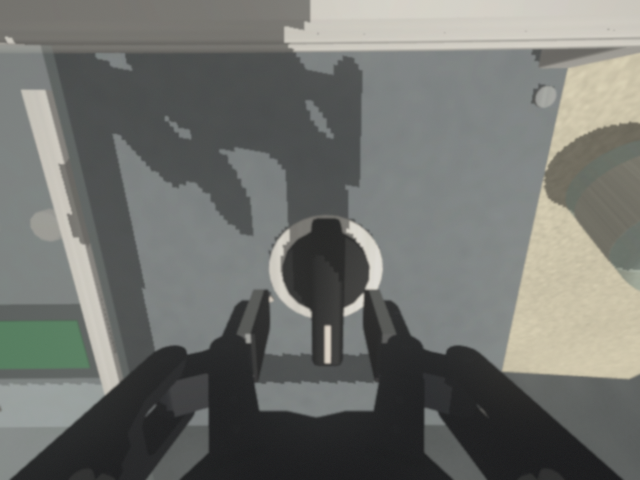

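```bash
python3 -m pendant '[45,0,0.09,0,-0.02,0,-0.04, 45,0,0,0.25,0,0,0, 45,0,0,0.22,0,0,0, 45,0,0,0.06,0,0,0, 45,0,0,0,0,0,0]'; python3 -c "
from h import *
goal([0,85,-22])
d=get_image('wrist'); cv2.imwrite('pics/w8.png',d['frame'][:,:,::-1])"
```

```text
time_s: 11.55
position: [0.5824, 0.2233, 0.094]
tool_rot: [[-0.884, -0.13, 0.448], [-0.116, 0.992, 0.058], [-0.452, -0.001, -0.892]]
ft_force: [-0.2, -0.1, -0.4]
grip_width: 0.0455
t 11.55 TCP [ -0.9  86.  -23.1] realtip [-0.8 85.9 13.9] pads [-0.8 85.9 32.9] w 45.5 F tool [ 0.4 -0.1  0.3] tq [0.02 0.23 0.02] q [ 10.9  24.9  94.4  -2.8  33.9 -84.6]
turn units(8deg) [ 0.   -0.01  0.01] deg [ 0.  -0.1  0.1]
shift units now [-0.02 -0.02 -0.02]  in goal axes [-0.02 -0.02 -0.02]
```

View pics/w8.png

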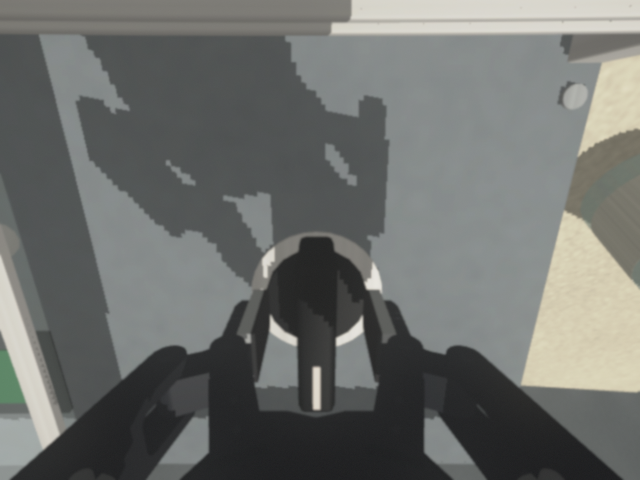

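```bash
python3 -m pendant '[8,0,-0.01,-0.02,0,0,0, 8,0,0,0,0,0,0, 8,0,0,0,0,0,0, 8,0,0,0,0,0,0, 8,0,0,0,0,0,0, 8,0,0,0,0,0,0]' 50; python3 -c "
from h import *
goal([0,85,-22])"
```

```text
time_s: 12.2
position: [0.5821, 0.2232, 0.0964]
tool_rot: [[-0.883, -0.13, 0.451], [-0.116, 0.992, 0.059], [-0.454, 0.0, -0.891]]
ft_force: [-4.1, 3.6, 6.1]
grip_width: 0.0152
t 12.2 TCP [ -0.1  85.9 -20.8] realtip [-0.1 85.9 16.2] pads [-0.1 85.9 35.2] w 15.2 F tool [ 0.4  4.1 -7. ] tq [-0.57  0.4  -0.07] q [ 10.9  24.6  94.4  -2.7  34.  -84.7]
turn units(8deg) [0.01 0.   0.01] deg [0.1 0.  0.1]
shift units now [-0.   -0.02  0.02]  in goal axes [-0.   -0.02  0.02]
```

Gripped (15.2 mm). Turn clockwise in steps.

```bash
python3 -m pendant '[8,0,0,0,0,0,0.5, 8,0,0,0,0,0,0.8, 8,0,0,0,0,0,0.8, 8,0,0,0,0,0,0.8, 8,0,0,0,0,0,0.8, 8,0,0,0,0,0,0.8, 8,0,0,0,0,0,0.8, 8,0,0,0,0,0,0.7, 8,0,0,0,0,0,0.6, 8,0,0,0,0,0,0.3, 8,0,0,0,0,0,0]'; python3 -c "
from h import *
goal([0,85,-22],60.2)"
```

```text
time_s: 13.3
position: [0.5822, 0.2238, 0.0966]
tool_rot: [[-0.61, 0.651, 0.451], [0.749, 0.66, 0.06], [-0.259, 0.374, -0.891]]
ft_force: [-2.9, 7.6, 5.0]
grip_width: 0.0152
t 13.3 TCP [  0.2  86.4 -20.8] realtip [ 0.1 86.4 16.2] pads [ 0.1 86.4 35.2] w 15.2 F tool [ 6.2  5.1 -5.3] tq [-0.36  1.15 -0.16] q [ 10.9  24.6  94.4  -2.7  34.  -29.4]
turn units(8deg) [ 0.01 -0.01  0.63] deg [ 0.1 -0.   5.1]
shift units now [-0.02 -0.02  0.02]  in goal axes [-0.02 -0.02  0.02]
```

```bash
python3 -m pendant '[8,0,0,0,0,0,0.4, 8,0,0,0,0,0,0.3, 8,0,0,0,0,0,0.15, 8,0,0,0,0,0,0]'; python3 -c "
from h import *
goal([0,85,-22],60.2)"; python3 -m pendant '[8,0,0,0,0,0,0.15, 8,0,0,0,0,0,0]'; python3 -c "
from h import *
goal([0,85,-22],60.2)
d=get_image('wrist'); cv2.imwrite('pics/w9.png',d['frame'][:,:,::-1])"
```

```text
time_s: 13.7
position: [0.5823, 0.2238, 0.0966]
tool_rot: [[-0.531, 0.717, 0.451], [0.82, 0.569, 0.059], [-0.214, 0.402, -0.89]]
ft_force: [-2.7, 8.5, 4.0]
grip_width: 0.015
t 13.7 TCP [  0.2  86.4 -20.8] realtip [ 0.2 86.4 16.2] pads [ 0.2 86.4 35.2] w 15.0 F tool [ 7.5  4.5 -4.3] tq [-0.32  1.32 -1.  ] q [ 10.9  24.6  94.4  -2.8  34.  -22.8]
turn units(8deg) [ 0.01 -0.   -0.2 ] deg [ 0.1 -0.  -1.6]
shift units now [-0.02 -0.02  0.02]  in goal axes [-0.02 -0.02  0.02]
time_s: 13.9
position: [0.5823, 0.2238, 0.0966]
tool_rot: [[-0.517, 0.728, 0.451], [0.831, 0.553, 0.059], [-0.207, 0.406, -0.89]]
ft_force: [-2.2, 7.9, 4.7]
grip_width: 0.0155
t 13.9 TCP [  0.2  86.5 -20.7] realtip [ 0.2 86.4 16.3] pads [ 0.2 86.4 35.3] w 15.5 F tool [ 6.7  4.7 -4.8] tq [-0.37  1.29 -1.36] q [ 10.9  24.6  94.4  -2.8  34.  -21.6]
turn units(8deg) [ 0.01 -0.   -0.34] deg [ 0.1 -0.  -2.7]
shift units now [-0.02 -0.02  0.03]  in goal axes [-0.02 -0.02  0.03]
```

View pics/w9.png

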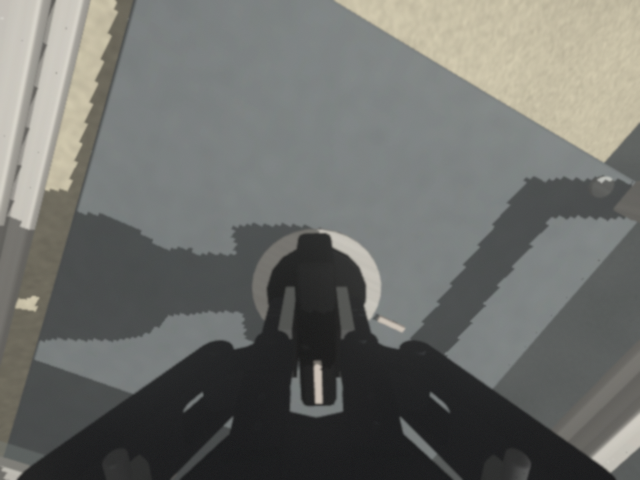

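```bash
python3 -m pendant '[8,0,0,0,0,0,0, 8,0,0,0,0,0,0, 8,0,0,0,0,0,0, 8,0,0,0,0,0,0, 8,0,0,0,0,0,0, 8,0,0,0,0,0,0, 8,0,0,0,0,0,0, 8,0,0,0,0,0,0, 8,0,0,0,0,0,0, 8,0,0,0,0,0,0, 8,0,0,0,0,0,0, 8,0,0,0,0,0,0]'; python3 -m pendant '[8,0,0,0,0,0,0, 8,0,0,0,0,0,0, 8,0,0,0,0,0,0, 8,0,0,0,0,0,0]' ; python3 -c "
from h import *
where()"; python3 -m pendant '[85,0,0,0,0,0,0, 85,0,0,0,0,0,0, 85,0,0,0,0,0,0, 85,0,0,0,0,0,0, 85,0,0,0,0,0,0, 85,0,0,0,0,0,0, 85,0,0,0,0,0,0, 85,0,0,0,0,0,0]'; python3 -c "
from h import *
where()
d=get_image('wrist'); cv2.imwrite('pics/w10.png',d['frame'][:,:,::-1])"
```

```text
time_s: 15.15
position: [0.5823, 0.2238, 0.0966]
tool_rot: [[-0.517, 0.727, 0.451], [0.831, 0.554, 0.059], [-0.207, 0.406, -0.89]]
ft_force: [-2.3, 8.3, 4.8]
grip_width: 0.015
time_s: 15.55
position: [0.5823, 0.2238, 0.0966]
tool_rot: [[-0.517, 0.727, 0.451], [0.831, 0.554, 0.059], [-0.207, 0.406, -0.89]]
ft_force: [-3.0, 8.3, 5.3]
grip_width: 0.0152
t 15.55 TCP [  0.3  86.5 -20.7] realtip [ 0.2 86.4 16.3] pads [ 0.2 86.4 35.3] w 15.2 F tool [ 7.4  4.5 -5.6] tq [-0.36  1.27 -1.4 ] q [ 10.9  24.6  94.4  -2.8  34.  -21.6]
time_s: 16.35
position: [0.5822, 0.2227, 0.0959]
tool_rot: [[-0.514, 0.73, 0.45], [0.833, 0.55, 0.058], [-0.205, 0.405, -0.891]]
ft_force: [-0.2, -0.6, 0.1]
grip_width: 0.0851
t 16.35 TCP [ -0.3  85.4 -21.3] realtip [-0.2 85.4 15.7] pads [-0.2 85.4 34.7] w 85.1 F tool [-0.4 -0.4 -0.2] tq [0.18 0.13 0.02] q [ 10.8  24.7  94.4  -2.8  34.  -21.5]
```

View pics/w10.png

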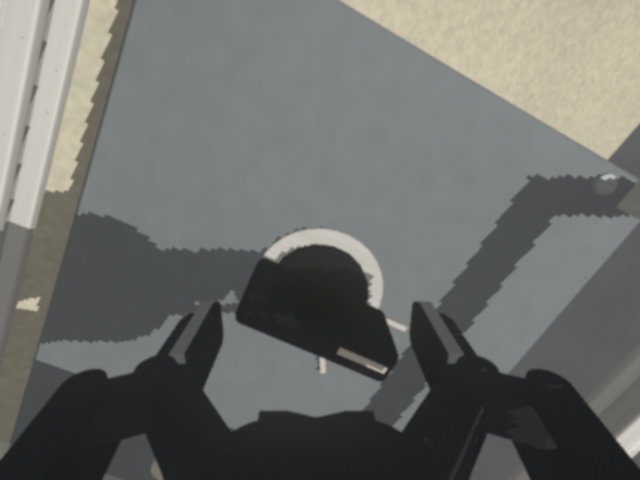

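```bash
python3 -m pendant '[85,0,0,-0.4,0,0,0, 85,0,0,-0.6,0,0,0, 85,0,0,-0.6,0,0,0, 85,0,0,-0.6,0,0,0, 85,0,0,-0.4,0,0,0, 60,0,0,0,0,0,-0.9, 50,0,0,0,0,0,-1, 50,0,0,0,0,0,-1, 50,0,0,0,0,0,-1, 50,0,0,0,0,0,-1, 50,0,0,0,0,0,-1, 50,0,0,0,0,0,-1]'; python3 -m pendant '[50,0,0,0,0,0,-0.95, 50,0,0,0,0,0,0, 50,0,0,0,0,0,0]'; python3 -c "
from h import *
goal([0,-84,110])
d=get_image('wrist'); cv2.imwrite('pics/w11.png',d['frame'][:,:,::-1])
R,o=frame();P=cloud(d).reshape(-1,3); P=P[np.isfinite(P[:,0])]; L=(P-o)@R*1000
s=(L[:,2]>40)&(L[:,2]<50)&(abs(L[:,0])<50)&(abs(L[:,1]-85)<30); l=L[s]; print('bar slope',np.polyfit(l[:,0],l[:,1],1))"
```

```text
time_s: 17.6
position: [0.5236, 0.2152, 0.2117]
tool_rot: [[-0.893, -0.011, 0.45], [0.018, 0.998, 0.058], [-0.45, 0.06, -0.891]]
ft_force: [-0.3, -0.4, 0.0]
grip_width: 0.05
time_s: 17.9
position: [0.5236, 0.2152, 0.2118]
tool_rot: [[-0.885, -0.12, 0.45], [-0.105, 0.993, 0.058], [-0.454, 0.004, -0.891]]
ft_force: [-0.8, -0.1, 0.5]
grip_width: 0.0502
t 17.9 TCP [ -0.3  85.5 108.7] realtip [ -0.3  85.4 145.7] pads [ -0.3  85.4 164.7] w 50.2 F tool [ 0.5 -0.  -0.8] tq [ 0.02  0.24 -0.02] q [ 11.3  11.4  92.3  -2.3  49.4 -84.5]
turn units(8deg) [ 0.   -0.   -0.06] deg [ 0.  -0.  -0.5]
shift units now [-0.04 -3.39 -0.03]  in goal axes [-0.01 -3.39 -0.03]
bar slope [1.71090242e-04 8.43555263e+01]
```

View pics/w11.png

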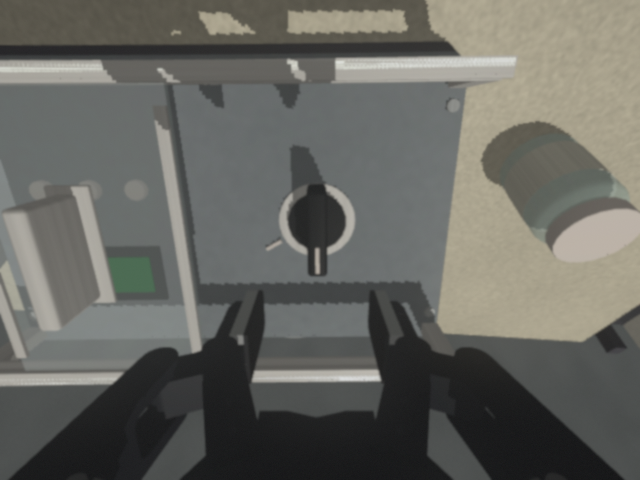

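Switch is home (slope 0). Now back to the guard handle.

```bash
python3 -m pendant '[50,0,0,0,0,0,-0.06, 50,-0.01,-0.4,0,0,0,0, 50,0,-0.7,0,0,0,0, 50,0,-0.7,0,0,0,0, 50,0,-0.7,0,0,0,0, 50,0,-0.6,0,0,0,0, 50,0,-0.29,0,0,0,0, 50,0,0,0,0,0,0, 50,0,0,0,0,0,0]'; python3 -c "
from h import *
goal([0,-84,33])"
```

```text
time_s: 18.85
position: [0.5462, 0.0474, 0.2121]
tool_rot: [[-0.884, -0.13, 0.45], [-0.116, 0.992, 0.058], [-0.453, -0.001, -0.891]]
ft_force: [-0.8, -1.0, -0.3]
grip_width: 0.05
t 18.85 TCP [  0.6 -83.9 108.6] realtip [  0.7 -83.9 145.6] pads [  0.7 -83.9 164.6] w 50.0 F tool [ 0.9 -0.8 -0.2] tq [ 0.01  0.2  -0.01] q [ -12.3    9.    95.4   11.4   50.6 -115. ]
turn units(8deg) [ 0.   -0.    0.01] deg [ 0.  -0.   0.1]
shift units now [ 0.01 -0.    1.51]  in goal axes [ 0.01 -0.    1.51]
```

```bash
python3 -m pendant '[50,0,0,0.4,0,0,0, 50,0,0,0.5,0,0,0, 50,0,0,0.4,0,0,0, 50,0,0,0.2,0,0,0, 50,0,0,0,0,0,0, 6,0,0,0,0,0,0, 6,0,0,0,0,0,0, 6,0,0,0,0,0,0, 6,0,0,0,0,0,0, 6,0,0,0,0,0,0]' 30; python3 -c "
from h import *
goal([0,85.5,33])"
```

```text
time_s: 19.85
position: [0.5801, 0.0517, 0.1464]
tool_rot: [[-0.883, -0.131, 0.451], [-0.117, 0.991, 0.058], [-0.455, -0.001, -0.89]]
ft_force: [-5.5, 0.1, 6.5]
grip_width: 0.0136
t 19.85 TCP [  1.3 -84.   34.6] realtip [  1.2 -84.   71.6] pads [  1.2 -84.   90.6] w 13.6 F tool [ 1.8  0.8 -8.3] tq [-0.26  0.27  0.02] q [ -10.8   16.7   97.2   12.5   40.8 -116. ]
turn units(8deg) [0.   0.01 0.02] deg [0.  0.1 0.2]
shift units now [0.01 3.39 0.03]  in goal axes [0.03 3.39 0.03]
```

Gripped. Slide shut (170 mm = 3.4 units); first 3.2.

```bash
python3 -m pendant '[6,0,0.1,-0.02,0,0,0, 6,0,0.3,0,0,0,0, 6,0,0.4,0,0,0,0, 6,0,0.4,0,0,0,0, 6,0,0.4,0,0,0,0, 6,0,0.4,0,0,0,0, 6,0,0.4,0,0,0,0, 6,0,0.4,0,0,0,0, 6,0,0.3,0,0,0,0, 6,0,0.1,0,0,0,0,6,0,0,0,0,0,0,6,0,0,0,0,0,0]'; python3 -c "
from h import *
goal([0,85.5,33])"
```

```text
time_s: 21.05
position: [0.5592, 0.2104, 0.1464]
tool_rot: [[-0.883, -0.131, 0.451], [-0.117, 0.991, 0.059], [-0.455, -0.001, -0.89]]
ft_force: [5.0, 2.1, -1.6]
grip_width: 0.0139
t 21.05 TCP [ 0.9 76.2 34.8] realtip [ 0.9 76.1 71.8] pads [ 0.9 76.1 90.8] w 13.9 F tool [-3.9  1.4  3.8] tq [-0.24 -0.25  0.04] q [  9.8  18.5  94.4  -1.7  40.  -86.7]
turn units(8deg) [0.01 0.01 0.02] deg [0.  0.1 0.2]
shift units now [0.02 0.19 0.04]  in goal axes [0.02 0.19 0.04]
```

```bash
python3 -m pendant '[6,0,0.1,0,0,0,0, 6,0,0.08,0,0,0,0, 6,0,0,0,0,0,0,6,0,0,0,0,0,0]'; python3 -c "
from h import *
where()"; python3 -m pendant '[6,0,0.06,0,0,0,0, 6,0,0,0,0,0,0]'; python3 -c "
from h import *
where()"
```

```text
time_s: 21.45
position: [0.558, 0.2194, 0.1464]
tool_rot: [[-0.883, -0.131, 0.451], [-0.117, 0.991, 0.059], [-0.455, -0.001, -0.89]]
ft_force: [5.0, 2.2, -1.2]
grip_width: 0.0136
t 21.45 TCP [ 0.9 85.2 34.8] realtip [ 0.9 85.2 71.8] pads [ 0.8 85.2 90.8] w 13.6 F tool [-4.1  1.6  3.4] tq [-0.17 -0.48  0.02] q [ 11.   18.7  94.   -2.5  40.2 -85. ]
time_s: 21.65
position: [0.5579, 0.22, 0.1464]
tool_rot: [[-0.883, -0.129, 0.451], [-0.117, 0.992, 0.055], [-0.454, -0.004, -0.891]]
ft_force: [4.8, -14.7, 0.6]
grip_width: 0.014
t 21.65 TCP [ 0.9 85.8 34.8] realtip [ 0.8 86.  71.8] pads [ 0.8 86.  90.8] w 14.0 F tool [ -2.8 -15.2   0.8] tq [ 1.82 -0.32  0.15] q [ 11.2  18.8  93.9  -3.   40.4 -84.5]
```

```bash
python3 -m pendant '[40,0,0,0,0,0,0, 40,0,0,0,0,0,0, 40,0,0,0,0,0,0, 40,0,0,0,0,0,0, 40,0,0,-0.3,0,0,0, 40,0,0,-0.6,0,0,0, 40,0,0,-0.6,0,0,0, 40,0,0,-0.6,0,0,0, 40,0,0,-0.4,0,0,0, 40,0,0,0,0,0,0, 40,0,0,0,0,0,0]'; python3 -c "
from h import *
where()
d=get_image('wrist'); cv2.imwrite('pics/w12.png',d['frame'][:,:,::-1])
R,o=frame();P=cloud(d).reshape(-1,3); P=P[np.isfinite(P[:,0])]; L=(P-o)@R*1000
q=lambda a:np.round(np.percentile(a,[1,5,50,95,99]),1)
s=(L[:,2]>104)&(L[:,2]<112)&(abs(L[:,0])<50)&(abs(L[:,1]-85)<30); print('handle',*[q(L[s,i]) for i in range(3)])
d=get_image('scene'); cv2.imwrite('pics/s12.png',cv2.resize(d['frame'][120:370,190:550,::-1],None,fx=2.2,fy=2.2))"
```

```text
time_s: 22.75
position: [0.5007, 0.2148, 0.2569]
tool_rot: [[-0.884, -0.131, 0.45], [-0.117, 0.991, 0.058], [-0.453, -0.001, -0.891]]
ft_force: [0.4, -0.1, -0.3]
grip_width: 0.0398
t 22.75 TCP [-1.000e-01  8.800e+01  1.593e+02] realtip [-1.000e-01  8.800e+01  1.963e+02] pads [-1.000e-01  8.800e+01  2.153e+02] w 39.8 F tool [-0.2 -0.1  0.4] tq [ 0.01  0.21 -0.01] q [ 11.9   7.   89.9  -2.4  56.2 -84.8]
handle [-39.8 -37.3  -5.2  33.3  36.8] [77.4 78.  84.6 90.5 91.1] [104.7 105.7 107.7 108.9 109.3]
```

View pics/w12.png

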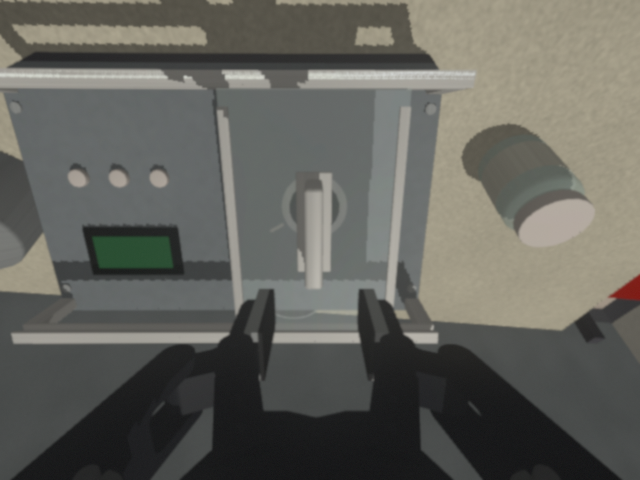

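View pics/s12.png

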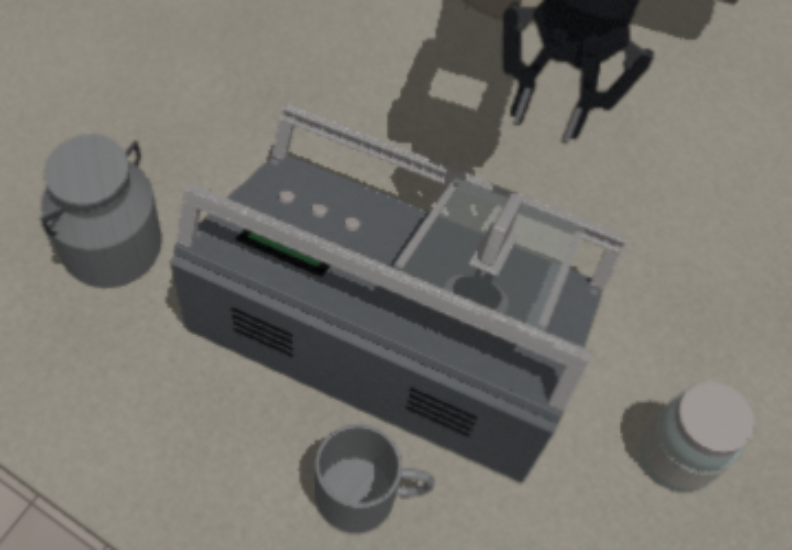

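```bash
python3 -c "
from rig import *
print(close_job())"
```

```text
the job is handed in; nothing more can be done
None
```

The pump is primed and the job is handed in at about 23 s of the 62 s allowed; no verdict came back.

1. **Guard opened:** I slid it right until it met its stop (about 21 N).
2. **Switch turned:** I gripped the bar and turned it clockwise to the stop. Wrist torque rose from 0.16 to 1.4 N m there, and I held it for about 1.8 s.
3. **Switch released:** I opened the gripper fully and the bar sprang back. The wrist camera measured it within 0.1° of straight up the slope.
4. **Guard shut:** I slid it left 170 mm until it met its stop (about 15 N), then let go and backed off.

**Last checks:**
- The camera puts the shut handle at 84.4 mm left of the panel's middle, and the switch also at 84.4 mm, so the guard is shut.
- The can, jar and cup look unmoved in the scene picture, which I judged by eye.
- The gripper is clear of everything.

**What disagreed:** In all three cameras the real fingertips sat about 37 mm behind the reported TCP. Because of that, my first grasp only pressed on top of the handle (about 5 N) and missed it. The guard did not move. I corrected for the offset, and every later grasp held.

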